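# Set the windowed cell in the water tester's light path

## Task

Put the square cell with the two clear windows on the stage of the kitchen water tester, upright and centred between the two pods, turned so that its clear faces look squarely at the pods and the light can pass straight through. Set it down gently rather than dropping it, and let go. Leave the solid-sided blank and the salt shaker standing where they are.

Things in the scene. Friction and masses are not known exactly. Their poses are not given: they have to be found in the camera images.
- cell: Loose upright square cell 40 x 40 mm, 96 high, 0.15 kg. Black foot; at 14-58 mm height two opposite faces are clear glass, the other two solid aluminium; black cap 40 x 40 mm at 58-90 mm (grip here, either way) with a low bar 36 x 8 x 6 mm on top. Origin: centre of underside, z up; x: line of sight through the clear faces, also the bar's direction. Either way round is equal.
- tester: Fixed grey base 168 (x) x 78 (y) mm with a flat rimless steel stage 76 x 66 mm, its top 12 mm above the worktop. At each end along x a grey pod 36 mm deep, 62 wide, top 68 mm above the worktop: lamp (round lens) at +x, sensor (slot) at -x; 80 mm free between them. Origin: under the stage's centre at worktop height, z up; x: the light path.
- blank: Bystander, loose: same size and materials as the cell (40 x 40 x 96 mm), but all four sides solid aluminium and a round knob instead of the bar on its cap. Origin: centre of underside.
- salt_shaker: Bystander, loose: round salt shaker, 44 mm wide, 90 mm high, clear with a grey top. Origin: centre of underside.
Not all that is in view belongs to the job. Leave any orange look-alike of the cell alone.

How it is judged:
At the end, for the whole second after the job is handed in: The cell stands upright and still on the tester's stage, its centre within 15 mm of the stage's centre and its see-through direction within 12 degrees of the light path (either way round); the blank and the salt shaker stand upright within 30 mm of where they were (horizontal distance between cell and tester below 0.015 m and z of cell in the frame of tester between 0.008 and 0.016 m and angle between cell's own z axis and vertical below 0.08 rad and angle between the x axis of cell and the x axis of tester, either way round below 0.21 rad and linear speed of cell below 0.02 m/s and distance of each of blank, salt_shaker from where it was at the start of the episode below 0.03 m and angle between each of blank, salt_shaker's own z axis and vertical below 0.2 rad); the robot touches nothing.
It fails at once if the cell is dropped: let go with its foot more than 20 mm above the stage (z of cell in the frame of tester above 0.032 m and contact force between the fingers and cell below 0.01 N).
It fails at once if the blank or the salt shaker is knocked over or pushed away (distance of any of blank, salt_shaker from where it was at the start of the episode above 0.03 m or angle between any of blank, salt_shaker's own z axis and vertical above 0.5 rad).
It also fails if it takes over 48 s, if anything falls off the work surface, if the arm or the gripper's body presses on something with over 40 N, if the wrist force passes 120 N, or if a joint passes its speed limit or range.

## Robot

A 6-joint arm with a two-finger parallel gripper is mounted at the origin on a cart in front of the work surface, level with it; the furniture and walls round the work are solid. World frame = base frame: x ahead of the robot, y to its left, z up, the work surface at z = 0. Lengths are in m, angles in rad, forces in N, time in s.
With the tool pointing down it reaches from about 0.3 to 0.775 m from the base axis. Payload 14.6 kg.
Tool frame: the origin (TCP) lies between the finger pads; the fingertips stand 14 mm ahead of it and the grasp point (between the pads) lies 5 mm behind it; z points along the fingers, y is the line along which they close (so a half turn about z gives the same grasp; the last joint's range is limited). The gripper opens to 94 mm and grips with 3 to 60 N. Pads are 16 mm wide; open, the fingers measure 119 mm over their backs; the gripper's body (75 mm by 177 mm) begins 78 mm behind the grasp point.
Start: joints at [1.088, 0.3, 1.521, -0, 1.321, -0.067], TCP at [0.222, 0.503, 0.219] pointing down, gripper open.
Joint ranges: [-3.03, 3.03], [-0.79, 2.21], [0.23, 2.52], [-1.04, 4.18], [0, 3.07], [-2.55, 2.55]. Speed limits (rad/s): [2.22, 2.22, 2.57, 3.14, 3.14, 3.14].

## Interface

Orientations are given as [roll, pitch, yaw] about the fixed x, y, z axes, in that order (R = Rz(yaw) Ry(pitch) Rx(roll)).
In Python, from station import ctrl gives the robot as it stands. The module is installed in compiled form; this text tells all that it offers.
- The arm moves only by the tool move_arm, never from a script. Its argument "targets" is a list of rows, each a list of 7 numbers: the opening, from -1 (shut) to 1 (fully open), then the shift along the tool's x, y, z in units of 50 mm (1.0 is 50 mm), then the turn, a rotation vector about the tool's x, y, z in rad. A call has 1 to 12 rows; each row is the pose to reach, as a shift and turn from the pose commanded when the call began, along the tool's axes at that moment; what a row does not reach only later rows make up. A row lasts 1/10 s, in which the tool goes at most 50 mm and 8.59 degrees, less where a joint would pass 70% of its speed; a pose out of reach is approached as far as the arm can. A call with a gripper value outside its range is refused whole. The fingers move at their own pace and stop on an object; "grip_force" is the grip in N (left out, the last holds). Time passes only in rows, so rows that repeat a pose let the fingers close. It gives the time, the measured TCP pose, the force, the opening and the grip force at its end, in the units of the state.
- ctrl.get_obs(): the state, without advancing time (a new reading comes with each control period).
- ctrl.camera(name): name is "scene" or "top" or "wrist"; returns (picture, depth): 480x640x3 uint8, red, green, blue; 480x640 float32, m along the optical axis (not along the pixel's ray), 0 where there is no reading.
- ctrl.camera_params(name): a dict with "intrinsics" (3x3 intrinsics, pixels), "k1" (the pictures are not rectified: a ray, as slopes to the right and down, at radius r is drawn at 1 + k1 r^2 times it, then the intrinsics apply), "rvec" (rotation vector, rad) and "tvec" (3), from world to camera coordinates, as OpenCV has them; the wrist camera has in their place "T_tool_cam" (4x4, takes a point from camera to tool coordinates, whose origin is the TCP and whose axes are the flange's). Camera axes: x right, y down, z forward; pixel columns grow to the right and rows downward; lengths in m; the calibration is good to about 2 mm. A picture is of the moment at which its call begins: read the wrist's pose just before it. camera_params takes no time and is no camera call.
- ctrl.hand_in(): hands the job in; it is judged then, once.
Trained networks look in the newest picture that a camera, given by its name, has taken for a name from the list of things; names that differ only in an ending like _2 or _b are one class to them, and where a whole thing is asked for, a point or a joint stands for the part that bears it (a point fixed in the world has none). Each returns a list of dicts, best first, with "score" (0 to 1); they miss things now and then, are a little off and sometimes report something else, mostly with a low value. They report only what shows in the picture. A call takes as long as a camera call. They do not tell look-alikes from the thing itself.
- ctrl.cut_out(camera, target): "region" (480x640 bool, what is visible of it) and "point" ([column, row] in pixels, amid what is visible of it).
- ctrl.tip_of(camera, target): "point" ([column, row] in pixels: a listed point, or the origin of a listed thing).
The state is a dict: "time_s": time; "qpos": joint angles; "joint_vel": joint speeds; "tau": joint torques, N m; "ee_pos": TCP position; "eef_rot": TCP orientation; "force": force on the tool from outside, world axes, zero at the start; "moment": the same for the moment, N m; "grip_width": finger opening in m; "grip_force": force on a finger pad.
Only numpy, scipy, OpenCV 4.12 (cv2) and the standard library are available. Lean on these libraries where they do the work, as an engineer would, in place of code of your own. Each camera call takes 0.05 s, during which the arm holds its last target. There are 200 camera calls.

## Working session

There is one attempt and no reset: what is moved stays moved. The work goes in short steps, Python scripts to look and compute and a tool call to move; the robot and the scene stay as the last step left them, time stands still between calls to the robot, and variables do not carry over. Pictures are saved under pics/ and viewed, at most 10 in all, crops included, and the job is handed in when it is done.

Besides the shell and the picture viewer there is one more tool, called as a command line: name --pt "numbers of a row" for each row, then --argument value for the rest. move_arm: Moves the arm, as the interface text tells. Its arguments: {"type":"object","properties":{"targets":{"type":"array"},"grip_force":{"type":"number"}},"required":["targets"]}

```bash
mkdir -p pics
cat > h.py <<'E'
import numpy as np,cv2
from station import ctrl
from scipy.spatial.transform import Rotation as R
def pose():
    o=ctrl.get_obs();T=np.eye(4);T[:3,:3]=R.from_euler('xyz',o['eef_rot']).as_matrix() if np.size(o['eef_rot'])==3 else R.from_quat(o['eef_rot']).as_matrix();T[:3,3]=o['ee_pos'];return T
def Tcw(name,Tt=None):
    p=ctrl.camera_params(name)
    if 'T_tool_cam' in p: return Tt@np.array(p['T_tool_cam'])
    T=np.eye(4);T[:3,:3]=cv2.Rodrigues(np.array(p['rvec'],float))[0];T[:3,3]=np.ravel(p['tvec']);return np.linalg.inv(T)
def rays(name,px):
    p=ctrl.camera_params(name);K=np.array(p['intrinsics'])
    d=(np.asarray(px,float).reshape(-1,2)-K[[0,1],2])/K[[0,1],[0,1]]
    u=d.copy()
    for _ in range(20): u=d/(1+p['k1']*(u**2).sum(1,keepdims=True))
    return np.c_[u,np.ones(len(u))]
def cloud(name,mask,dep,Tt=None):
    v,u=np.nonzero(mask&(dep>0));T=Tcw(name,Tt)
    return (rays(name,np.c_[u,v])*dep[v,u][:,None])@T[:3,:3].T+T[:3,3]
def at_z(name,px,z,Tt=None):
    T=Tcw(name,Tt);d=rays(name,px)@T[:3,:3].T
    return T[:3,3]+d*((z-T[2,3])/d[:,2])[:,None]
E
python3 - <<'E'
from h import *
o=ctrl.get_obs();print(o['ee_pos'],o['eef_rot'],o['grip_width'])
ims=[]
for n in ['top','scene']:
    im,d=ctrl.camera(n);im=im.copy();cv2.imwrite(f'pics/{n}_raw.png',im[:,:,::-1]);np.save(n+'_d.npy',d)
    for t in ['cell','tester','blank','salt_shaker']:
        for c in ctrl.cut_out(n,t):
            P=cloud(n,c['region'],d)
            print(n,t,round(c['score'],2),np.round(c['point']),c['region'].sum(),np.round(np.percentile(P,[2,50,98],axis=0),3).tolist() if len(P) else '')
            np.save(f'{n}_{t}.npy',c['region'])
    cv2.imwrite(f'pics/{n}1.png',im[:,:,::-1])
E
```

```text
[0.22203702 0.50290102 0.21886279] [-3.14038040e+00 -6.79240282e-05  2.72581601e+00] 0.09380571314265067
top cell 0.74 [342. 233.] 1067 [[0.367, -0.403, 0.004], [0.383, -0.382, 0.09], [0.409, -0.362, 0.097]]
top cell 0.61 [442. 285.] 1212 [[0.276, -0.549, 0.001], [0.299, -0.52, 0.09], [0.324, -0.502, 0.098]]
top tester 0.76 [192. 201.] 5727 [[0.371, -0.214, 0.006], [0.456, -0.167, 0.014], [0.529, -0.12, 0.07]]
top blank 0.84 [272. 263.] 1018 [[0.32, -0.311, 0.002], [0.341, -0.289, 0.09], [0.366, -0.265, 0.098]]
top salt_shaker 0.89 [271. 199.] 811 [[0.418, -0.302, 0.014], [0.431, -0.284, 0.078], [0.454, -0.266, 0.09]]
scene cell 0.95 [333. 344.] 1479 [[0.275, -0.553, 0.003], [0.292, -0.536, 0.076], [0.324, -0.509, 0.097]]
scene cell 0.91 [333. 268.] 1162 [[0.367, -0.405, 0.006], [0.38, -0.399, 0.064], [0.404, -0.363, 0.095]]
scene tester 0.76 [310. 199.] 2468 [[0.37, -0.213, 0.004], [0.461, -0.174, 0.033], [0.531, -0.125, 0.069]]
scene blank 0.68 [290. 246.] 1131 [[0.319, -0.314, 0.005], [0.336, -0.3, 0.064], [0.365, -0.273, 0.096]]
scene salt_shaker 0.64 [330. 228.] 701 [[0.418, -0.303, 0.002], [0.431, -0.294, 0.052], [0.454, -0.272, 0.089]]
scene salt_shaker 0.6 [287. 246.] 1215 [[0.318, -0.314, 0.0], [0.336, -0.299, 0.061], [0.368, -0.23, 0.096]]
```

View pics/top1.png

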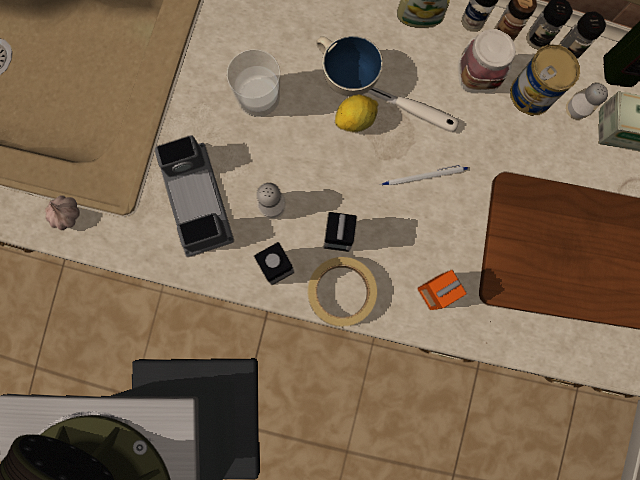

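View pics/scene1.png

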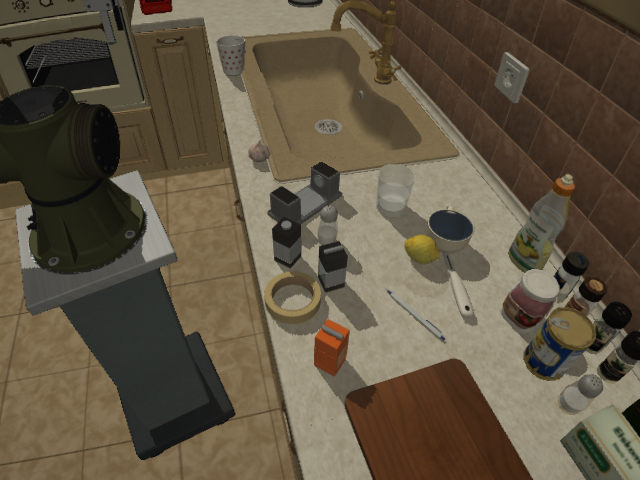

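Candidates for the cell in the top view: the black one with a bar at (341,231), the orange one at (442,289), and the knobbed black one at (273,262). The first fits because it is black with a bar. The orange one is the look-alike and the knobbed one is the blank. I'll confirm this in a crop and fit the poses.

Run:
```python
from h import *
im=cv2.imread('pics/top_raw.png');d=np.load('top_d.npy')
a=cv2.resize(im[190:310,240:400],(800,600),interpolation=cv2.INTER_CUBIC);cv2.imwrite('pics/crop.png',a)
s=cv2.imread('pics/scene_raw.png')
def rect(P,l):
    (c,s,a)=cv2.minAreaRect((P[:,:2]*1000).astype(np.float32));print(l,len(P),np.round(c,1),np.round(s,1),round(a,1))
def fitm(n,box,zlo,zhi,l):
    m=np.zeros((480,640),bool);m[box[1]:box[3],box[0]:box[2]]=1
    P=cloud(n,m,d);P=P[(P[:,2]>zlo)&(P[:,2]<zhi)];rect(P,l);return P
fitm('top',(320,205,362,255),.084,.105,'cap')
P=fitm('top',(320,205,362,255),.0935,.105,'bar')
c=P.mean(0);u=np.linalg.svd(P[:,:2]-c[:2])[2][0];print('bar',c,np.degrees(np.arctan2(u[1],u[0])))
fitm('top',(250,240,298,288),.084,.105,'blank')
fitm('top',(250,175,290,220),.06,.105,'salt')
p1=fitm('top',(150,130,205,180),.062,.08,'podA')
p2=fitm('top',(170,205,236,256),.062,.08,'podB')
p=fitm('top',(150,130,236,256),.062,.08,'pods')
fitm('top',(150,130,236,256),.009,.016,'stage')
for b in [(150,130,205,180)]:pass
# things near by: heights over 0.02 in region
m=np.ones((480,640),bool);Q=cloud('top',m,d);Q=Q[(Q[:,2]>.02)&(Q[:,0]>.2)&(Q[:,0]<.6)&(Q[:,1]<0)&(Q[:,1]>-.6)];print(Q[:,2].max())
print('qpos',ctrl.get_obs()['qpos'])
```

```text
cap 833 [ 388.8 -382.3] [39.9 40.7] 81.3
bar 144 [ 388.9 -382.3] [25.2 30.1] 43.9
bar [ 0.38888712 -0.38250744  0.09604343] 170.82467669502552
blank 849 [ 344.3 -287.6] [40.7 40. ] 28.0
salt 491 [ 440.2 -282.6] [33.7 32.3] 19.6
podA 926 [ 511.8 -146. ] [38.4 61.7] 16.0
podB 994 [ 395.1 -181.1] [38.  61.7] 16.4
pods 1920 [ 453.5 -163.5] [160.1  61.7] 16.7
stage 2483 [ 475.4 -156.6] [214.8  80.3] 18.6
0.5825744673451938
qpos [ 1.08837996e+00  2.99913698e-01  1.52103423e+00 -4.62658736e-06
  1.32067698e+00 -6.66006965e-02]
```

View pics/crop.png

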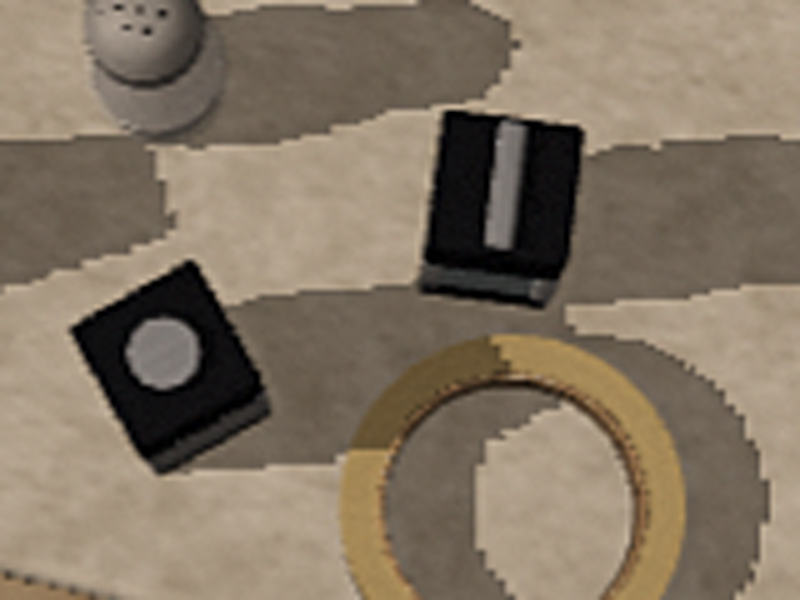

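The crop confirms it: the black cell with the bar is at top-view (341,231), and the round-knobbed blank is at (273,262). Next I swing round on a safe arc, turning as I go.

move_arm --pt "1 -8.66 -5.86 -0.82 0 0 1.571" --pt "1 -8.66 -5.86 -0.82 0 0 1.571" --pt "1 -8.66 -5.86 -0.82 0 0 1.571" --pt "1 -8.66 -5.86 -0.82 0 0 1.571" --pt "1 -8.66 -5.86 -0.82 0 0 1.571" --pt "1 -8.66 -5.86 -0.82 0 0 1.571" --pt "1 -8.66 -5.86 -0.82 0 0 1.571" --pt "1 -8.66 -5.86 -0.82 0 0 1.571" --pt "1 -8.66 -5.86 -0.82 0 0 1.571" --pt "1 -8.66 -5.86 -0.82 0 0 1.571" --pt "1 -8.66 -5.86 -0.82 0 0 1.571" --pt "1 -8.66 -5.86 -0.82 0 0 1.571"

```text
time_s: 1.7
ee_pos: [0.501, 0.0578, 0.2603]
eef_rot: [3.141, 0.0, 1.149]
force: [0.0, 1.1, -0.2]
grip_width: 0.094
grip_force: 0.0
```

```bash
cat >> h.py <<'E'
def row(x,y,z,yaw):
    T=pose();G=R.from_euler('xyz',[np.pi,0,np.radians(yaw)])
    s=T[:3,:3].T@(np.array([x,y,z])-T[:3,3])/.05;w=(R.from_matrix(T[:3,:3]).inv()*G).as_rotvec()
    print('pos',T[:3,3].round(4),'yaw',np.degrees(ctrl.get_obs()['eef_rot'][2]).round(2),'row',s.round(3),w.round(4))
E
python3 -c "
from h import *
row(.389,-.3825,.22,-8.7)"
```

```text
pos [0.501  0.0578 0.2603] yaw 65.85 row [-8.951  1.559  0.809] [2.0000e-04 1.0000e-04 1.3011e+00]
```

move_arm --pt "1 -8.95 1.56 0.81 0 0 1.301" --pt "1 -8.95 1.56 0.81 0 0 1.301" --pt "1 -8.95 1.56 0.81 0 0 1.301" --pt "1 -8.95 1.56 0.81 0 0 1.301" --pt "1 -8.95 1.56 0.81 0 0 1.301" --pt "1 -8.95 1.56 0.81 0 0 1.301" --pt "1 -8.95 1.56 0.81 0 0 1.301" --pt "1 -8.95 1.56 0.81 0 0 1.301" --pt "1 -8.95 1.56 0.81 0 0 1.301" --pt "1 -8.95 1.56 0.81 0 0 1.301" --pt "1 -8.95 1.56 0.81 0 0 1.301" --pt "1 -8.95 1.56 0.81 0 0 1.301"

```text
time_s: 2.9
ee_pos: [0.391, -0.3793, 0.2201]
eef_rot: [-3.141, -0.0, -0.144]
force: [0.4, -0.3, 0.5]
grip_width: 0.0942
grip_force: 0.0
```

Run:
```python
from h import *
T=pose();im,d=ctrl.camera('wrist');cv2.imwrite('pics/w1.png',im[:,:,::-1])
P=cloud('wrist',np.ones((480,640),bool),d,T)
near=np.hypot(P[:,0]-.389,P[:,1]+.3825)<.04
for lo,hi,l in [(.084,.092,'cap'),(.0935,.11,'bar')]:
    Q=P[near&(P[:,2]>lo)&(P[:,2]<hi)]
    if len(Q)>20: print(l,len(Q),cv2.minAreaRect((Q[:,:2]*1000).astype(np.float32)),np.median(Q[:,2]))
row(.389,-.3825,.069,-8.7)
```

```text
cap 1997 ((389.517822265625, -381.8095397949219), (39.71918869018555, 40.07292175292969), 81.18244934082031) 0.089907118641605
bar 460 ((389.36041259765625, -381.7601623535156), (7.770823955535889, 36.22761917114258), 81.68004608154297) 0.09581388845170596
pos [ 0.3912 -0.3792  0.2203] yaw -8.21 row [-0.034  0.071  3.025] [ 0.     -0.0003  0.0085]
```

View pics/w1.png

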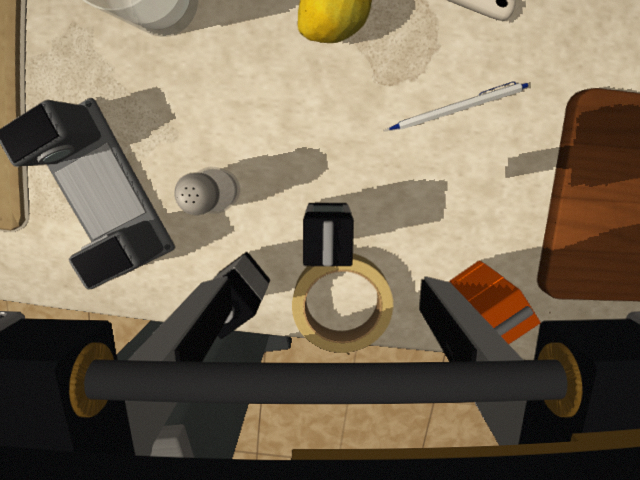

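The wrist view shows the black cell with its bar at (328,235), between the fingers. The blank is at (245,280), behind the left finger, and the tape ring at (343,305) is low. I descend part way and check.

move_arm --pt "1 0 0 0.4 0 0 0" --pt "1 0 0 0.8 0 0 0" --pt "1 0 0 1.2 0 0 0" --pt "1 0 0 1.4 0 0 0" --pt "1 0 0 1.4 0 0 0" --pt "1 0 0 1.4 0 0 0"

```text
time_s: 3.55
ee_pos: [0.3909, -0.3804, 0.1509]
eef_rot: [3.141, -0.001, -0.145]
force: [-0.6, -0.1, -0.5]
grip_width: 0.0941
grip_force: 0.0
```

```bash
python3 -c "
from h import *
row(.3895,-.382,.069,-8.6)"
```

```text
pos [ 0.3909 -0.3804  0.1509] yaw -8.32 row [-0.025  0.034  1.638] [ 0.0007 -0.0008  0.0049]
```

move_arm --pt "1 -0.03 0.03 0.4 0 0 0.005" --pt "1 -0.03 0.03 0.8 0 0 0.005" --pt "1 -0.03 0.03 1.2 0 0 0.005" --pt "1 -0.03 0.03 1.5 0 0 0.005" --pt "1 -0.03 0.03 1.64 0 0 0.005" --pt "1 -0.03 0.03 1.64 0 0 0.005" --pt "0.3 -0.03 0.03 1.64 0 0 0.005" --pt "-0.05 -0.03 0.03 1.64 0 0 0.005" --pt "-0.3 -0.03 0.03 1.64 0 0 0.005" --pt "-0.5 -0.03 0.03 1.64 0 0 0.005" --pt "-0.5 -0.03 0.03 1.64 0 0 0.005" --pt "-0.5 -0.03 0.03 1.64 0 0 0.005" --grip_force 25

```text
time_s: 4.75
ee_pos: [0.3887, -0.3819, 0.068]
eef_rot: [3.142, -0.0, -0.151]
force: [-0.3, -0.3, 0.2]
grip_width: 0.0495
grip_force: 0.0
```

move_arm --pt "-0.5 0 0 0 0 0 0" --pt "-0.5 0 0 0 0 0 0" --pt "-0.5 0 0 0 0 0 0"

```text
time_s: 5.05
ee_pos: [0.3887, -0.3819, 0.068]
eef_rot: [-3.142, -0.0, -0.151]
force: [0.9, -0.1, 0.3]
grip_width: 0.0401
grip_force: 25.0
```

move_arm --pt "-0.5 0 0 -0.2 0 0 0" --pt "-0.5 0 0 -0.5 0 0 0" --pt "-0.5 0 0 -1.0 0 0 0" --pt "-0.5 0 0 -1.5 0 0 0" --pt "-0.5 0 0 -2.0 0 0 0" --pt "-0.5 0 0 -2.5 0 0 0" --pt "-0.5 0 0 -2.8 0 0 0" --pt "-0.5 0 0 -2.8 0 0 0" --pt "-0.5 0 0 -2.8 0 0 0"

```text
time_s: 5.95
ee_pos: [0.3886, -0.3818, 0.2077]
eef_rot: [-3.141, 0.0, -0.151]
force: [1.0, 0.0, -2.0]
grip_width: 0.04
grip_force: 25.0
```

Run:
```python
from h import *
T=pose();im,d=ctrl.camera('wrist');cv2.imwrite('pics/w2.png',im[:,:,::-1])
P=cloud('wrist',np.ones((480,640),bool),d,T)
L=(P-T[:3,3])@T[:3,:3]   # tool frame
n=(abs(L[:,0])<.035)&(abs(L[:,1])<.0195)
for lo,hi in [(-.04,-.0245),(-.023,-.017)]:
    Q=L[n&(L[:,2]>lo)&(L[:,2]<hi)]
    if len(Q)>10: print(len(Q),cv2.minAreaRect((Q[:,:2]*1000).astype(np.float32)),Q[:,2].mean())
Q=P[(P[:,2]>.063)&(P[:,2]<.08)&(np.hypot(P[:,0]-.4535,P[:,1]+.1635)<.1)]
print('pods',len(Q),cv2.minAreaRect((Q[:,:2]*1000).astype(np.float32)) if len(Q) else '')
o=ctrl.get_obs();print(o['grip_width'],o['grip_force'])
row(.4535,-.1635,.21,16.7)
```

```text
1737 ((3.3080787658691406, -7.437158584594727), (32.16097640991211, 24.211759567260742), 0.5834369659423828) -0.028271254541192354
6519 ((2.376493453979492, -0.0071258544921875), (38.967315673828125, 38.25315475463867), 89.99920654296875) -0.021777058305172833
pods 4665 ((454.2288818359375, -162.7886962890625), (158.23358154296875, 61.6816520690918), 16.472604751586914)
0.03970391005178971 24.952957928180695
pos [ 0.3884 -0.3816  0.2071] yaw -8.66 row [ 0.629 -4.509 -0.055] [-0.001   0.0008 -0.4427]
```

View pics/w2.png

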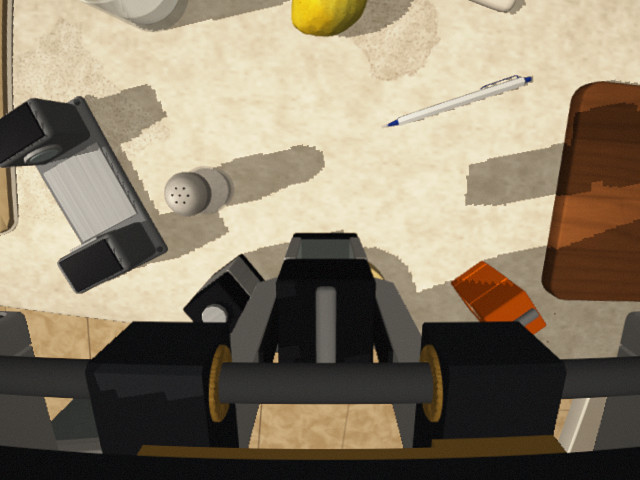

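The wrist view shows the cell held straight at (326,310), with the tester clear at left (105,195). I carry it over the stage, well above the shaker and pods.

move_arm --pt "-0.5 0.1 -0.6 0 0 0 -0.06" --pt "-0.5 0.2 -1.2 0 0 0 -0.12" --pt "-0.5 0.3 -1.9 0 0 0 -0.19" --pt "-0.5 0.4 -2.6 0 0 0 -0.26" --pt "-0.5 0.5 -3.3 0 0 0 -0.33" --pt "-0.5 0.57 -3.9 0 0 0 -0.39" --pt "-0.5 0.61 -4.3 0 0 0 -0.43" --pt "-0.5 0.62 -4.5 0 0 0 -0.443" --pt "-0.5 0.62 -4.5 0 0 0 -0.443" --pt "-0.5 0.62 -4.5 0 0 0 -0.443" --pt "-0.5 0.62 -4.5 0 0 0 -0.443"

```text
time_s: 7.1
ee_pos: [0.453, -0.165, 0.2077]
eef_rot: [-3.141, 0.0, 0.29]
force: [1.2, 0.8, -1.7]
grip_width: 0.0399
grip_force: 25.0
```

Run:
```python
from h import *
T=pose();im,d=ctrl.camera('wrist');cv2.imwrite('pics/w3.png',im[:,:,::-1])
P=cloud('wrist',np.ones((480,640),bool),d,T)
Q=P[(P[:,2]>.063)&(P[:,2]<.075)&(np.hypot(P[:,0]-.4535,P[:,1]+.1635)<.1)]
print('pods',len(Q),cv2.minAreaRect((Q[:,:2]*1000).astype(np.float32)) if len(Q) else '')
row(.4528,-.1635,.0825,16.7)
```

```text
pods 3407 ((513.9185791015625, -143.7039031982422), (34.853050231933594, 60.864505767822266), 16.563156127929688)
pos [ 0.453  -0.165   0.2078] yaw 16.62 row [ 0.005 -0.03   2.506] [-0.0001  0.0003 -0.0013]
```

View pics/w3.png

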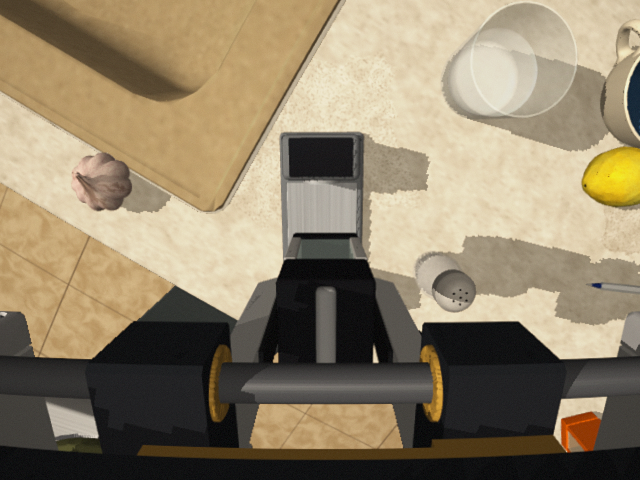

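move_arm --pt "-0.5 0.02 -0.02 0.3 0 0 0" --pt "-0.5 0.04 -0.03 0.7 0 0 0" --pt "-0.5 0.04 -0.03 1.1 0 0 0" --pt "-0.5 0.04 -0.03 1.5 0 0 0" --pt "-0.5 0.04 -0.03 1.8 0 0 0" --pt "-0.5 0.04 -0.03 2.1 0 0 0" --pt "-0.5 0.04 -0.03 2.3 0 0 0" --pt "-0.5 0.04 -0.03 2.4 0 0 0" --pt "-0.5 0.04 -0.03 2.46 0 0 0" --pt "-0.5 0.04 -0.03 2.46 0 0 0" --pt "-0.5 0.04 -0.03 2.46 0 0 0"

```text
time_s: 8.25
ee_pos: [0.455, -0.1623, 0.0854]
eef_rot: [3.141, -0.001, 0.292]
force: [0.4, 0.4, -0.8]
grip_width: 0.0399
grip_force: 25.0
```

Run:
```python
from h import *
im,d=ctrl.camera('scene');c=im[140:260,240:400];cv2.imwrite('pics/s2.png',cv2.resize(c,(800,600),interpolation=cv2.INTER_CUBIC)[:,:,::-1])
row(.4545,-.163,.0802,16.7)
```

```text
pos [ 0.455  -0.1623  0.0855] yaw 16.72 row [-0.014  0.011  0.106] [ 0.0006 -0.0007  0.0004]
```

View pics/s2.png

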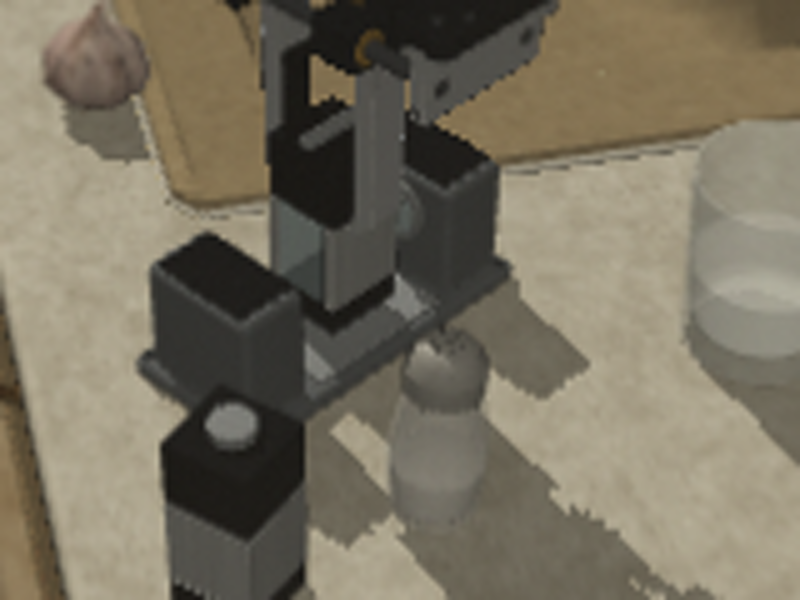

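The crop shows the cell at (335,250), hanging just above the stage between the pods, with its clear face towards the sensor pod. I lower it the last few millimetres slowly.

move_arm --pt "-0.5 0 0 0.03 0 0 0" --pt "-0.5 0 0 0.06 0 0 0" --pt "-0.5 0 0 0.08 0 0 0" --pt "-0.5 0 0 0.1 0 0 0" --pt "-0.5 0 0 0.1 0 0 0" --pt "-0.5 0 0 0.1 0 0 0"

```text
time_s: 8.9
ee_pos: [0.4547, -0.1622, 0.0799]
eef_rot: [3.142, 0.0, 0.292]
force: [0.2, 0.5, -0.3]
grip_width: 0.04
grip_force: 25.0
```

move_arm --pt "-0.5 0 0 0.01 0 0 0" --pt "-0.5 0 0 0.02 0 0 0" --pt "-0.5 0 0 0.02 0 0 0" --pt "-0.5 0 0 0.02 0 0 0"

```text
time_s: 9.3
ee_pos: [0.4549, -0.1621, 0.0798]
eef_rot: [3.141, -0.0, 0.292]
force: [-4.0, 4.3, 12.2]
grip_width: 0.04
grip_force: 25.0
```

Contact: it's standing on the stage with 12 N upward. I open and then retreat upwards.

move_arm --pt "-0.1 0 0 -0.01 0 0 0" --pt "0.1 0 0 -0.01 0 0 0" --pt "0.4 0 0 -0.01 0 0 0" --pt "0.7 0 0 -0.01 0 0 0" --pt "0.7 0 0 -0.01 0 0 0" --pt "0.7 0 0 -0.01 0 0 0" --pt "0.7 0 0 -0.01 0 0 0" --pt "0.7 0 0 -0.01 0 0 0"

```text
time_s: 10.1
ee_pos: [0.4548, -0.1622, 0.0794]
eef_rot: [3.142, 0.0, 0.292]
force: [-0.2, -0.2, -0.2]
grip_width: 0.0797
grip_force: 0.0
```

move_arm --pt "0.7 0 0 -0.3 0 0 0" --pt "0.7 0 0 -0.8 0 0 0" --pt "0.7 0 0 -1.4 0 0 0" --pt "0.7 0 0 -2.0 0 0 0" --pt "0.7 0 0 -2.6 0 0 0" --pt "0.7 0 0 -3.2 0 0 0" --pt "0.7 -1 0 -3.6 0 0 0" --pt "0.7 -2 0 -3.6 0 0 0" --pt "0.7 -2 0 -3.6 0 0 0" --pt "0.7 -2 0 -3.6 0 0 0"

```text
time_s: 11.1
ee_pos: [0.3587, -0.1912, 0.2599]
eef_rot: [3.141, -0.001, 0.29]
force: [0.4, -0.9, -0.5]
grip_width: 0.0804
grip_force: 0.0
```

Run:
```python
from h import *
T=pose();im,d=ctrl.camera('wrist');cv2.imwrite('pics/w4.png',im[:,:,::-1])
P=cloud('wrist',np.ones((480,640),bool),d,T)
r=np.hypot(P[:,0]-.4545,P[:,1]+.163)
for lo,hi,m,l in [(.098,.1045,.035,'cap'),(.1055,.115,.03,'bar'),(.063,.074,.1,'pods')]:
    Q=P[(r<m)&(P[:,2]>lo)&(P[:,2]<hi)];print(l,len(Q),cv2.minAreaRect((Q[:,:2]*1000).astype(np.float32)) if len(Q)>5 else '',Q[:,2].mean())
for n,x,y in [('blank',.344,-.288),('salt',.440,-.283)]:
    Q=P[(np.hypot(P[:,0]-x,P[:,1]-y)<.05)&(P[:,2]>.08)&(P[:,2]<.092)];print(n,len(Q),Q.mean(0) if len(Q) else '')
print(ctrl.get_obs()['force'])
```

```text
cap 2026 ((455.15484619140625, -162.78579711914062), (39.027835845947266, 40.02777099609375), 16.226259231567383) 0.10195157386901979
bar 452 ((455.2591247558594, -162.6451873779297), (35.14527130126953, 7.205435276031494), 16.703411102294922) 0.10773550104011212
pods 5186 ((454.20880126953125, -161.5462646484375), (158.42010498046875, 60.70796203613281), 17.0855770111084) 0.06727366619710803
blank 1183 [ 0.3518048  -0.28259788  0.08904757]
salt 983 [ 0.44145951 -0.27885707  0.08597818]
[ 1.07500685 -0.47920121 -0.79966841]
```

View pics/w4.png

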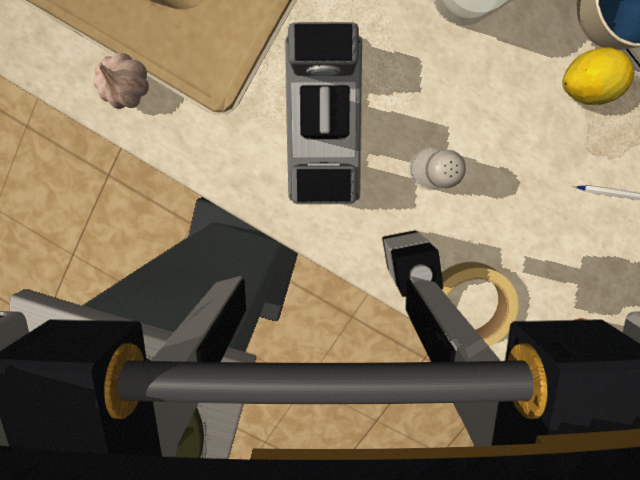

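The picture shows the cell upright at (325,112), centred on the stage with its bar along the light path. The fit puts it about 2 mm off centre and under 1° out of line. The shaker at (440,168) and the blank at (415,262) are standing.

```bash
python3 -c "
from station import ctrl
print(ctrl.hand_in())"
```

```text
the job is handed in; nothing more can be done
None
```

I set the cell down gently on the tester's stage and let go. It stands upright about 2 mm off centre and under 1° off the light path by the last camera fit, the blank and salt shaker are still standing in place, and the job is handed in (no verdict was returned).

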